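# Open the billet pen at the spoon carver's stall

## Robot

A 7-joint arm with a two-finger parallel gripper is mounted at the origin on the work surface. World frame = base frame: x ahead of the robot, y to its left, z up, the work surface at z = 0. Lengths are in m, angles in rad, forces in N, time in s.
With the tool pointing down it reaches from about 0.4 to 0.85 m from the base axis. Payload 4.5 kg.
Tool frame: the origin (TCP) lies midway between the tips of the shut fingers; the grasp point (between the pads) lies manip.grip_depth behind it (manip.grip_depth is the distance from the TCP to the grasp point, in m); z points along the fingers, y is the line along which they close (so a half turn about z gives the same grasp; the last joint's range is limited). The gripper opens to 85 mm and grips with 20 to 120 N. Pads are 22 mm wide; open, the fingers measure 114 mm over their backs; the gripper's body (76 mm by 85 mm) begins 54 mm behind the grasp point. The pads swing forward as they close: fully open they stand 13 mm farther back than shut.
Start: joints at [1.142, 0.689, -0.195, 1.565, 0.157, 0.902, -0.215], TCP at [0.279, -0.559, 0.231] pointing down, gripper open.
Joint ranges: [-3.01, 3.01], [-0.46, 2.08], [-1.47, 1.51], [0.13, 2.56], [-1, 4.14], [0.04, 2.09], [-2.66, 2.66]. Speed limits (rad/s): [2.57, 2.57, 3.14, 3.14, 3.14, 3.14, 3.14].

## Interface

Orientations are given as a unit quaternion [w, x, y, z].
In Python, from rig import manip gives the robot as it stands.
- The arm moves only by the tool apply_moves, never from a script. Its argument "series" is a list that holds one entry, the list of rows, each a list of 6 numbers: the shift along the world's x, y, z in cm, then the turn, a rotation vector about the world's x, y, z in units of 5 degrees (1.0 is 5 degrees). In form: [[[tx, ty, tz, wx, wy, wz], ...]]. A call has 1 to 10 rows; each row is the pose to reach, as a shift and turn from the pose commanded when the call began; what a row does not reach only later rows make up. A row lasts 1/12 s, in which the tool goes at most 41.7 mm and 7.16 degrees, less where a joint would pass 70% of its speed; a pose out of reach is approached as far as the arm can. A call with a gripper value outside its range is refused whole. "grip" is the finger opening in cm, from 0 to 8.54, set as the call begins (left out, the last holds). The fingers move at their own pace and stop on an object; the grip force is fixed at half the most. Time passes only in rows, so rows that repeat a pose let the fingers close. It gives the time, the measured TCP pose, the force, the opening and the grip force at its end, in the units of the state.
- manip.read_state(): the state, without advancing time (a new reading comes with each control period).
- manip.read_camera(name): name is "side" or "top" or "wrist"; returns (picture, depth): 400x640x3 uint8, red, green, blue; 400x640 float32, m along the optical axis (not along the pixel's ray), 0 where there is no reading.
- manip.camera_params(name): a dict with "camera_matrix" (3x3 intrinsics, pixels), "xyz" and "orientation" of the camera in the world; the wrist camera has in their place "tool_from_camera" (4x4, takes a point from camera to tool coordinates, whose origin is the TCP and whose axes are the flange's). Camera axes: x right, y down, z forward; pixel columns grow to the right and rows downward; lengths in m; the calibration is good to about 2 mm. A picture is of the moment at which its call begins: read the wrist's pose just before it. camera_params takes no time and is no camera call.
- manip.hand_in(): hands the job in; it is judged then, once.
Trained networks look in the newest picture that a camera, given by its name, has taken for a name from the list of things; names that differ only in an ending like _2 or _b are one class to them, and where a whole thing is asked for, a point or a joint stands for the part that bears it (a point fixed in the world has none). Each returns a list of dicts, best first, with "conf" (0 to 1); they miss things now and then, are a little off and sometimes report something else, mostly with a low value. They report only what shows in the picture. A call takes as long as a camera call.
- manip.recognise(camera, query): "extent" ([left, top, right, bottom] in pixels, round what is visible of it).
The state is a dict: "time_s": time; "q": joint angles; "qd": joint speeds; "joint_efforts": joint torques, N m; "eef_pos": TCP position; "eef_rot": TCP orientation; "contact_force": force on the tool from outside, world axes, zero at the start; "wrist_torque": the same for the moment, N m; "grip_width": finger opening in m; "grip_force": force on a finger pad.
Only numpy, scipy, OpenCV 4.12 (cv2) and the standard library are available. Lean on these libraries where they do the work, as an engineer would, in place of code of your own. Each camera call takes 0.05 s, during which the arm holds its last target. There are 200 camera calls.

## Task

Two small wooden pens stand on the carver's bench, one holding bark-covered log billets and the other finished spoons. Open the billet pen: push the red knob of its thumb lever down so that the latch bar rises out of the catch, swing that gate wide open towards the robot (at least 75 degrees), and leave it standing open. Leave the spoon pen's gate shut.

Things in the scene. Friction and masses are not known exactly. Their poses are not given: they have to be found in the camera images.
- billet_knob (a point): Centre of the billet pen's red thumb knob: a lying cylinder 28 mm across, 30 mm long, its axis level and along the gate's x; pinch it from above across its flat ends. At rest 150 mm above the bench, at gate x -20, y -80 mm; it rides with the gate. Pushed down (under 2 N, almost straight) 11 mm frees the bar, 20 to 25 is good, stop at 30. Bench to leaf top 104 mm, hinge post 112.
- billet_latch (a joint): Tilt of the billet pen's steel latch bar, rad: 0 down in the catch, 0.45 up. A see-saw on the gate, its pivot 70 mm from the knob, away from the hinge (stile there 160 mm high); its far end lies in an open-topped catch on the post and locks the gate. Above 0.16 it is free. It falls back by its own weight when the knob is let go, so hold the knob down while the swing starts.
- billet_hinge (a point): Point on the vertical hinge line of the billet pen's gate, at bench height; its axes turn with the gate: z up; the leaf runs 210 mm towards -y, to the catch post; -x is the outer side, facing the robot when shut. Seen from the robot the hinge is at the gate's left end. The log billets start 55 mm behind the leaf and are at most 105 mm high.
- billet_gate (a joint): Opening angle of the billet pen's gate, rad: 0 shut, growing as the leaf swings out towards the robot (clockwise seen from above), stop at 1.9. It stays where it is left (hinge friction 0.05 N m).
- spoon_gate (a joint): Opening angle of the spoon pen's gate, rad: 0 shut, where it must stay. The spoon pen has the same size, gate, latch and red knob as the billet pen; only the contents differ.

How it is judged:
On the way:
1. the billet pen's latch bar is raised (0.13 rad or more) while its gate is still shut (under 8 degrees) (value of joint billet_latch above 0.13 rad and value of joint billet_gate below 0.14 rad), for 0.1 s.
At the end, for the whole second after the job is handed in: The billet pen's gate stands open at 65 degrees (1.13 rad) or more, at rest and let go, and the spoon pen's gate is shut (under 0.05 rad) (value of joint billet_gate above 1.13 rad and velocity of joint billet_gate between -0.05 and 0.05 rad/s and value of joint spoon_gate below 0.05 rad); the robot touches nothing.
It fails at once if the spoon pen's gate is opened (over 0.1 rad) (value of joint spoon_gate above 0.1 rad).
It also fails if it takes over 37 s, if anything falls off the work surface, if the arm or the gripper's body presses on something with over 40 N, if the wrist force passes 120 N, or if a joint passes its speed limit or range.

## Working session

There is one attempt and no reset: what is moved stays moved. The work goes in short steps, Python scripts to look and compute and a tool call to move; the robot and the scene stay as the last step left them, time stands still between calls to the robot, and variables do not carry over. Pictures are saved under pics/ and viewed, at most 10 in all, crops included, and the job is handed in when it is done.

Besides the shell and the picture viewer there is one more tool, called after "Call:" as name(argument=value, ...), one argument or row to a line, values as JSON. apply_moves: Moves the arm, as the interface text tells. Its arguments: {"type":"object","properties":{"series":{"type":"array","items":{"type":"array","items":{"type":"array","items":{"type":"number"}}}},"grip":{"type":"number"}},"required":["series"]}

```bash
mkdir -p pics
cat > h.py <<'E'
from rig import manip
import numpy as np,cv2
from scipy.spatial.transform import Rotation as R
def rot(q): return R.from_quat([q[1],q[2],q[3],q[0]]).as_matrix()
def cam(n):
    s=manip.read_state(); im,d=manip.read_camera(n); p=manip.camera_params(n)
    K=np.array(p["camera_matrix"])
    if n=="wrist":
        T=np.array(p["tool_from_camera"]); A=rot(s["eef_rot"])
        Rm=A@T[:3,:3]; t=A@T[:3,3]+np.array(s["eef_pos"])
    else: Rm=rot(p["orientation"]); t=np.array(p["xyz"])
    v,u=np.mgrid[:400,:640]
    P=np.stack([(u-K[0,2])/K[0,0]*d,(v-K[1,2])/K[1,1]*d,d],-1)@Rm.T+t
    P[d==0]=np.nan
    return im,d,P
def reds(im,P):
    h=cv2.cvtColor(im,cv2.COLOR_RGB2HSV); m=((h[...,0]<8)|(h[...,0]>172))&(h[...,1]>150)&(h[...,2]>80)
    n,l,st,c=cv2.connectedComponentsWithStats(m.astype(np.uint8))
    for i in range(1,n):
        if st[i,4]>15:
            q=P[l==i]; print("red",st[i],np.nanmedian(q,0).round(3),np.nanmin(q,0).round(3),np.nanmax(q,0).round(3))
def save(im,n): cv2.imwrite("pics/"+n,im[...,::-1])
E
python3 - <<'E'
from h import *
print(manip.grip_depth, manip.read_state()["eef_rot"],manip.read_state()["eef_pos"])
for n in("side","top"):
    im,d,P=cam(n); save(im,n+"1.png"); print(n); reds(im,P)
    for q in("billet_knob","billet_hinge","billet_gate","spoon_gate"): print(q,manip.recognise(n,q)[:2])
E
```

```text
0.0187 [-8.89116418e-04  9.73337106e-01  2.29377446e-01 -2.72524023e-04] [ 0.27869834 -0.55868294  0.23048438]
side
red [ 348    0  187   83 9302] [ 1.625 -2.393 -0.413] [ 1.092 -2.439 -0.665] [ 2.525 -2.34  -0.071]
red [    0    74   353   228 27372] [ 2.09  -0.183 -0.739] [ 1.763 -1.609 -0.766] [ 2.517  0.662 -0.713]
red [393 150  14  14 120] [ 0.514 -0.21   0.159] [ 0.501 -0.356  0.024] [ 0.629 -0.2    0.169]
red [258 244  19  18 219] [0.505 0.271 0.159] [0.491 0.177 0.039] [0.624 0.282 0.169]
billet_knob [{'extent': [257.1, 212.0, 311.9, 263.9], 'conf': 0.95}]
billet_hinge [{'extent': [237.3, 212.3, 317.0, 318.4], 'conf': 0.85}]
billet_gate [{'extent': [240.3, 209.3, 315.9, 317.1], 'conf': 0.61}]
spoon_gate [{'extent': [369.7, 139.2, 438.9, 203.3], 'conf': 0.83}, {'extent': [237.1, 210.6, 315.4, 316.2], 'conf': 0.4}]
top
red [    0     0   632    86 47081] [ 1.509 -0.038 -0.742] [ 1.296 -1.614 -0.762] [ 1.79   1.549 -0.611]
red [201 225  14  15 165] [0.51  0.265 0.163] [0.494 0.253 0.148] [0.526 0.281 0.167]
red [413 225  14  15 158] [ 0.52  -0.213  0.164] [ 0.504 -0.25   0.099] [ 0.537 -0.2    0.168]
billet_knob [{'extent': [203.2, 221.6, 280.4, 235.1], 'conf': 0.91}]
billet_hinge [{'extent': [178.0, 213.3, 277.5, 240.2], 'conf': 0.56}]
billet_gate [{'extent': [177.0, 217.3, 281.2, 237.2], 'conf': 0.78}]
spoon_gate [{'extent': [377.2, 218.6, 486.2, 245.8], 'conf': 0.9}]
```

View pics/top1.png

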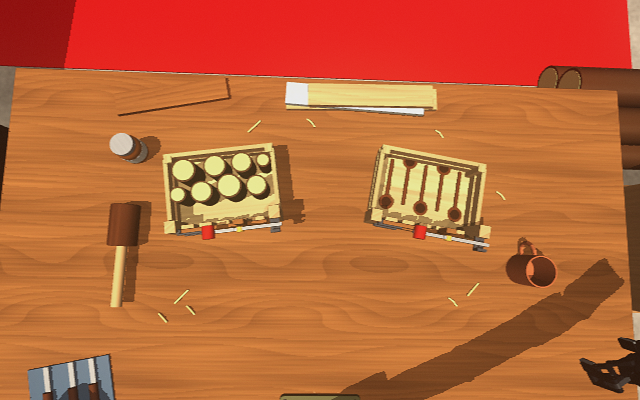

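View pics/side1.png

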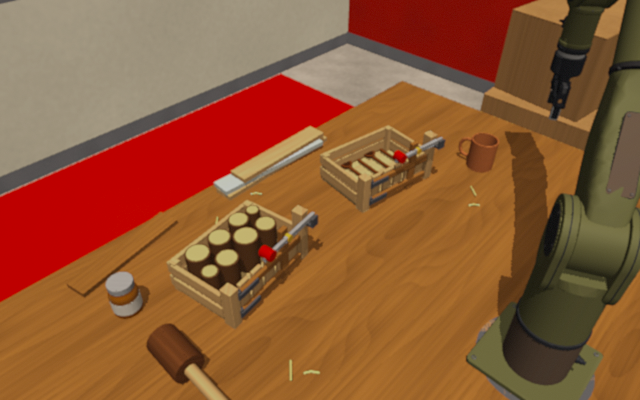

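The billet pen is the left one, with its knob at top pixel (208,231), hinge post at (170,228) and catch at (277,227). The spoon pen is on the right, with its knob at (420,232). I'll estimate the gate line and start moving over.

Run:
```python
from h import *
im,d,P=cam("top")
reg=np.zeros((400,640),bool); reg[205:245,155:295]=1
z=P[...,2]
for lo,hi in((.095,.108),(.108,.118),(.12,.14),(.14,.172)):
    m=reg&(z>lo)&(z<hi)&(P[...,0]<.56); q=P[m]; print(lo,len(q))
    if len(q)>10:
        print(q.min(0).round(3),q.max(0).round(3)); f=np.polyfit(q[:,1],q[:,0],1); print("slope dx/dy",f)
```

```text
0.095 536
[0.503 0.109 0.095] [0.555 0.368 0.108]
slope dx/dy [-0.14391364  0.56636485]
0.108 163
[0.507 0.109 0.108] [0.558 0.384 0.118]
slope dx/dy [-0.10352015  0.55975303]
0.12 91
[0.514 0.108 0.121] [0.55  0.21  0.139]
slope dx/dy [-0.00654755  0.53521763]
0.14 614
[0.494 0.106 0.14 ] [0.56  0.282 0.168]
slope dx/dy [-0.18752589  0.56059692]
```

Call:
apply_moves(
  series=[
    [[3, 4, 4, 0, 0, 1], [5, 8, 8, 0, 0, 2], [7, 12, 10, 0, 0, 3], [9, 16, 10, 0, 0, 4], [11, 20, 10, 0, 0, 5], [13, 24, 10, 0, 0, 6], [15, 28, 10, 0, 0, 7], [17, 32, 10, 0, 0, 8], [19, 36, 10, 0, 0, 9], [20, 40, 10, 0, 0, 10]],
  ],
  grip=8.54,
)

```text
time_s: 1.38
eef_pos: [0.4584, -0.2129, 0.3313]
eef_rot: [0.001, 0.784, 0.621, 0.0]
contact_force: [-0.1, 0.2, 0.2]
grip_width: 0.0852
grip_force: 0.0
```

Call:
apply_moves(
  series=[
    [[0.2, 4.1, 0, 0, 0, 0.4], [0.4, 8.2, 0, 0, 0, 0.8], [0.6, 12.3, 0, 0, 0, 1.2], [0.8, 16.4, 0, 0, 0, 1.6], [1, 20.5, 0, 0, 0, 2], [1.2, 24.6, 0, 0, 0, 2.4], [1.4, 28.7, 0, 0, 0, 2.8], [1.6, 32.8, 0, 0, 0, 3.2], [1.8, 36.9, 0, 0, 0, 3.6], [2, 41, 0, 0, 0, 4]],
  ],
)

```text
time_s: 2.22
eef_pos: [0.4771, 0.1973, 0.3311]
eef_rot: [0.0, 0.665, 0.747, 0.0]
contact_force: [1.1, 0.4, -0.4]
grip_width: 0.0856
grip_force: 0.0
```

Call:
apply_moves(
  series=[
    [[0, 0, 0, 0, 0, 0], [0, 0, 0, 0, 0, 0], [0, 0, 0, 0, 0, 0]],
  ],
)

```text
time_s: 2.47
eef_pos: [0.4772, 0.1947, 0.3306]
eef_rot: [0.0, 0.666, 0.746, -0.001]
contact_force: [0.7, 0.4, 0.1]
grip_width: 0.0855
grip_force: 0.0
```

Run:
```python
from h import *
s=manip.read_state(); A=rot(s["eef_rot"]); print(s["time_s"],np.array(s["eef_pos"]).round(4),np.array(s["q"]).round(2),"yaw tool y",np.degrees(np.arctan2(A[1,1],A[0,1])))
im,d,P=cam("wrist"); save(im,"w1.png"); reds(im,P)
np.save("w1.npy",P)
for q in("billet_knob","billet_gate"): print(q,manip.recognise("wrist",q)[:2])
```

```text
2.4667 [0.4772 0.1947 0.3306] [-0.08  0.47 -0.62  1.74  0.32  1.03 -0.7 ] yaw tool y 6.500385518474877
red [  551    87    89   313 14996] [ 1.89  -0.333 -0.743] [ 0.546 -1.054 -0.753] [2.403 0.492 0.422]
red [339 102  30  27 760] [0.508 0.267 0.162] [0.492 0.252 0.027] [0.523 0.284 0.166]
billet_knob [{'extent': [338.4, 104.2, 372.6, 256.2], 'conf': 0.6}]
billet_gate [{'extent': [338.9, 34.1, 371.5, 252.1], 'conf': 0.79}]
```

View pics/w1.png

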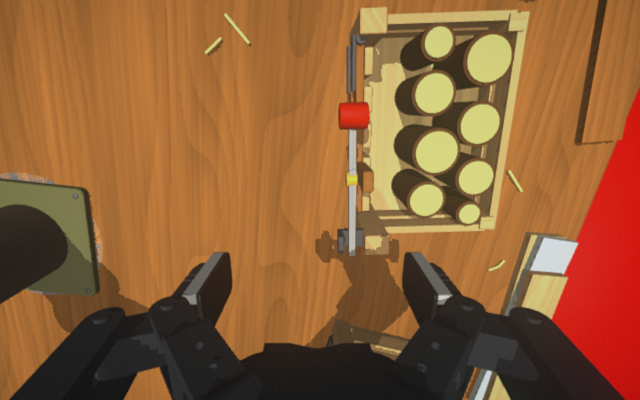

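The view shows the knob at (354,115), the bar running almost straight down to the catch at (351,245), and the hinge post at (373,20). The tool is nearly aligned with the gate already.

Run:
```python
from h import *
P=np.load("w1.npy")
def med(r0,r1,c0,c1,lo,hi):
    q=P[r0:r1,c0:c1].reshape(-1,3); q=q[(q[:,2]>lo)&(q[:,2]<hi)]; return q
b=med(135,225,340,365,.13,.18); f=np.polyfit(b[:,1],b[:,0],1); print("bar",len(b),b.mean(0),"yaw",np.degrees(np.arctan(-f[0])))
k=med(100,130,335,372,.148,.18); print("knob",k.min(0),k.max(0),k.mean(0))
h=med(5,38,355,392,.09,.125); print("post",h.min(0),h.max(0),h.mean(0))
l=med(60,225,358,380,.098,.108); f=np.polyfit(l[:,1],l[:,0],1); print("leaf",len(l),l.mean(0),np.degrees(np.arctan(-f[0])))
# long pen edge at back
e=med(20,225,490,530,.05,.2); f=np.polyfit(e[:,1],e[:,0],1); print("back",len(e),np.degrees(np.arctan(-f[0])))
```

```text
bar 912 [0.51892285 0.19687523 0.14789044] yaw 7.780041520199712
knob [0.49177073 0.25082078 0.14819256] [0.52379833 0.28140519 0.16633501] [0.50742295 0.26625137 0.1609678 ]
post [0.50337732 0.35108358 0.09038292] [0.53589867 0.3806523  0.11520862] [0.51878381 0.36493467 0.11035131]
leaf 822 [0.5341686  0.24254588 0.10322818] 8.907903036871799
back 4340 13.085941995972675
```

Call:
apply_moves(
  series=[
    [[1.5, 3.6, -2, 0, 0, 0.3], [3.1, 7.2, -5, 0, 0, 0.3], [3.1, 7.2, -9, 0, 0, 0.3], [3.1, 7.2, -12.5, 0, 0, 0.3], [3.1, 7.2, -12.5, 0, 0, 0.3], [3.1, 7.2, -12.5, 0, 0, 0.3], [3.1, 7.2, -12.5, 0, 0, 0.3]],
  ],
)

```text
time_s: 3.2
eef_pos: [0.5095, 0.2671, 0.2079]
eef_rot: [0.001, 0.657, 0.754, 0.001]
contact_force: [0.8, -0.3, 1.0]
grip_width: 0.0853
grip_force: 0.0
```

Run:
```python
from h import *
s=manip.read_state(); A=rot(s["eef_rot"]); print(s["time_s"],np.array(s["eef_pos"]).round(4),"yaw tool y",np.degrees(np.arctan2(A[1,1],A[0,1])))
im,d,P=cam("wrist"); save(im,"w2.png"); reds(im,P)
```

```text
3.2 [0.5095 0.2671 0.2079] yaw tool y 7.905276393602399
red [ 293  199   43   37 1565] [0.508 0.271 0.162] [0.492 0.254 0.094] [0.529 0.281 0.165]
red [ 591  251   49  149 4165] [ 2.016 -0.476 -0.743] [ 0.577 -0.805 -0.75 ] [2.276 0.288 0.3  ]
```

View pics/w2.png

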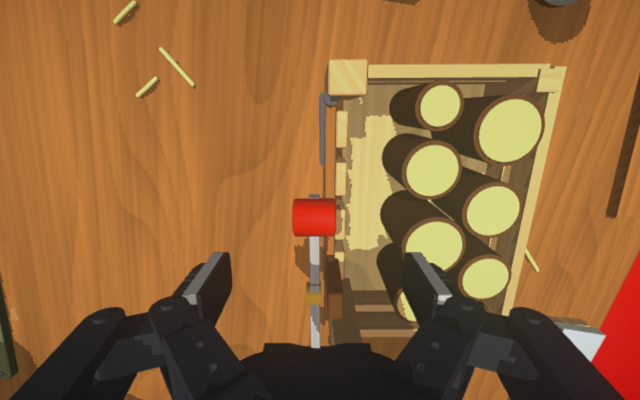

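The knob at (314,217) sits midway between the fingers and the gate lines run vertical. I'll descend and pinch.

Call:
apply_moves(
  series=[
    [[-0.1, 0.2, -3, 0, 0, 0], [-0.1, 0.2, -6, 0, 0, 0], [-0.1, 0.2, -7.8, 0, 0, 0], [-0.1, 0.2, -7.8, 0, 0, 0], [-0.1, 0.2, -7.8, 0, 0, 0]],
  ],
)

```text
time_s: 3.67
eef_pos: [0.5084, 0.2697, 0.1297]
eef_rot: [0.0, 0.656, 0.755, 0.001]
contact_force: [0.7, -0.8, 0.3]
grip_width: 0.0855
grip_force: 0.0
```

Call:
apply_moves(
  series=[
    [[0, 0, 0, 0, 0, 0], [0, 0, 0, 0, 0, 0], [0, 0, 0, 0, 0, 0], [0, 0, 0, 0, 0, 0], [0, 0, 0, 0, 0, 0], [0, 0, 0, 0, 0, 0], [0, 0, 0, 0, 0, 0], [0, 0, 0, 0, 0, 0]],
  ],
  grip=2.2,
)

```text
time_s: 4.33
eef_pos: [0.5074, 0.2697, 0.1285]
eef_rot: [0.0, 0.656, 0.755, 0.0]
contact_force: [-1.4, -0.1, 6.9]
grip_width: 0.0289
grip_force: 64.3
```

Call:
apply_moves(
  series=[
    [[0, 0, -0.4, 0, 0, 0], [0, 0, -0.8, 0, 0, 0], [0, 0, -1.2, 0, 0, 0], [0, 0, -1.6, 0, 0, 0], [0, 0, -1.9, 0, 0, 0], [0, 0, -1.9, 0, 0, 0], [0, 0, -1.9, 0, 0, 0], [0, 0, -1.9, 0, 0, 0]],
  ],
)

```text
time_s: 5.0
eef_pos: [0.5074, 0.2695, 0.1096]
eef_rot: [0.0, 0.656, 0.755, 0.0]
contact_force: [-0.8, -0.1, 7.0]
grip_width: 0.0291
grip_force: 70.2
```

Run:
```python
from h import *
s=manip.read_state(); print(s["time_s"],np.array(s["eef_pos"]).round(4),s["contact_force"],s["q"])
im,d,P=cam("side"); a=im[180:340,200:360]; save(cv2.resize(a,None,fx=3.5,fy=3.5),"s2.png")
# swing plan: hinge, knob offset, in cm & 5deg units from current pose
p=np.array(s["eef_pos"][:2])*100; psi=np.radians(8); c,sn=np.cos(psi),np.sin(psi)
H=p-np.array([[c,-sn],[sn,c]])@[-2,-8]; print("hinge",H)
for t in range(0,91,5):
    a=-np.radians(t); q=H+np.array([[np.cos(a),-np.sin(a)],[np.sin(a),np.cos(a)]])@(p-H); print(t,(q-p).round(2),-t/5)
```

```text
5.0 [0.5074 0.2695 0.1096] [-0.79742779 -0.05342991  6.95736274] [-0.30820041  0.82482755 -0.45262126  1.81480111  0.57332496  0.63538272
 -0.9657515 ]
hinge [51.60746338 35.14967226]
0 [0. 0.] 0.0
5 [-0.71  0.11] -1.0
10 [-1.41  0.28] -2.0
15 [-2.09  0.5 ] -3.0
20 [-2.75  0.79] -4.0
25 [-3.38  1.13] -5.0
30 [-3.98  1.53] -6.0
35 [-4.55  1.98] -7.0
40 [-5.07  2.48] -8.0
45 [-5.54  3.02] -9.0
50 [-5.97  3.59] -10.0
55 [-6.35  4.21] -11.0
60 [-6.67  4.85] -12.0
65 [-6.93  5.52] -13.0
70 [-7.14  6.21] -14.0
75 [-7.28  6.92] -15.0
80 [-7.36  7.63] -16.0
85 [-7.38  8.35] -17.0
90 [-7.33  9.07] -18.0
```

View pics/s2.png

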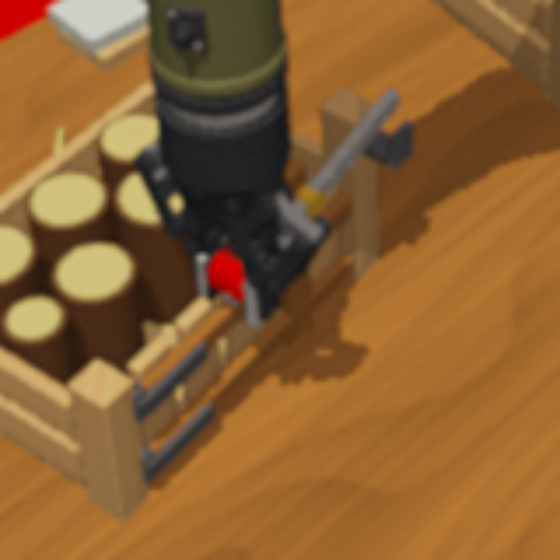

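The knob is pinched and the bar is well clear of the catch (bar end at (390,100) in the crop). I'll start the swing.

Call:
apply_moves(
  series=[
    [[-0.35, 0.05, 0, 0, 0, -0.5], [-0.71, 0.11, 0, 0, 0, -1], [-1.06, 0.19, 0, 0, 0, -1.5], [-1.41, 0.28, 0, 0, 0, -2], [-1.75, 0.39, 0, 0, 0, -2.5], [-2.09, 0.5, 0, 0, 0, -3], [-2.75, 0.79, 0, 0, 0, -4], [-3.38, 1.13, 0, 0, 0, -5], [-3.38, 1.13, 0, 0, 0, -5]],
  ],
)

```text
time_s: 5.8
eef_pos: [0.4736, 0.281, 0.1098]
eef_rot: [0.001, 0.805, 0.593, 0.001]
contact_force: [3.2, -1.6, 5.6]
grip_width: 0.0293
grip_force: 70.0
```

Call:
apply_moves(
  series=[
    [[-0.6, 0.4, 0, 0, 0, -1], [-1.17, 0.85, 0, 0, 0, -2], [-1.69, 1.35, 0, 0, 0, -3], [-2.16, 1.89, 0, 0, 0, -4], [-2.59, 2.46, 0, 0, 0, -5], [-2.97, 3.08, 0, 0, 0, -6], [-3.29, 3.72, 0, 0, 0, -7], [-3.55, 4.39, 0, 0, 0, -8], [-3.76, 5.08, 0, 0, 0, -9], [-3.9, 5.79, 0, 0, 0, -10]],
  ],
)

```text
time_s: 6.63
eef_pos: [0.436, 0.3383, 0.1098]
eef_rot: [0.0, 0.981, 0.196, 0.001]
contact_force: [3.0, -3.1, 7.9]
grip_width: 0.0295
grip_force: 70.2
```

Call:
apply_moves(
  series=[
    [[-0.08, 0.71, 0, 0, 0, -1], [-0.1, 1.43, 0, 0, 0, -2], [-0.05, 2.15, 0, 0, 0, -3], [-0.05, 2.15, 0, 0, 0, -3], [-0.05, 2.15, 0, 0, 0, -3]],
  ],
)

```text
time_s: 7.05
eef_pos: [0.4358, 0.3592, 0.1097]
eef_rot: [0.001, 0.998, 0.068, 0.001]
contact_force: [2.4, -2.8, 7.8]
grip_width: 0.0293
grip_force: 70.3
```

Call:
apply_moves(
  series=[
    [[0, 0, 0.7, 0, 0, 0], [0, 0, 1.4, 0, 0, 0], [0, 0, 1.9, 0, 0, 0], [0, 0, 1.9, 0, 0, 0]],
  ],
)

```text
time_s: 7.38
eef_pos: [0.4353, 0.3593, 0.1283]
eef_rot: [0.0, 0.998, 0.069, 0.001]
contact_force: [5.8, -3.3, -4.5]
grip_width: 0.0292
grip_force: 63.4
```

Call:
apply_moves(
  series=[
    [[0, 0, 0, 0, 0, 0], [0, 0, 0, 0, 0, 0], [0, 0, 0, 0, 0, 0], [0, 0, 0, 0, 0, 0], [0, 0, 0, 0, 0, 0]],
  ],
  grip=6,
)

```text
time_s: 7.8
eef_pos: [0.4333, 0.3607, 0.1279]
eef_rot: [-0.0, 0.998, 0.07, -0.0]
contact_force: [-0.4, -0.5, -0.2]
grip_width: 0.0598
grip_force: 0.0
```

Call:
apply_moves(
  series=[
    [[0, 0, 2, 0, 0, 0], [0, 0, 5, 0, 0, 0], [0, 0, 9, 0, 0, 0], [0, 0, 13, 0, 0, 0], [0, 0, 17, 0, 0, 0], [0, 0, 18, 0, 0, 0], [0, 0, 18, 0, 0, 0], [0, 0, 18, 0, 0, 0], [0, 0, 18, 0, 0, 0]],
  ],
)

```text
time_s: 8.55
eef_pos: [0.433, 0.3596, 0.3065]
eef_rot: [0.001, 0.998, 0.07, -0.001]
contact_force: [0.6, 0.3, -0.4]
grip_width: 0.0599
grip_force: 0.0
```

Run:
```python
from h import *
s=manip.read_state(); print(s["time_s"],np.array(s["eef_pos"]).round(4))
im,d,P=cam("side"); save(im,"s3.png"); reds(im,P)
```

```text
8.55 [0.433  0.3596 0.3065]
red [ 348    0  150   83 7552] [ 1.707 -2.393 -0.45 ] [ 0.175 -2.451 -0.662] [2.454 0.267 0.722]
red [ 262   74   91   76 3645] [ 2.018 -1.329 -0.738] [ 0.36  -1.619 -0.766] [2.512 0.358 0.636]
red [623  90  17  44 385] [ 0.342 -2.393 -0.573] [ 0.276 -2.431 -0.661] [ 0.371 -2.363 -0.405]
red [    0   104   222   198 20158] [ 2.096  0.047 -0.74 ] [ 0.426 -0.957 -0.761] [2.52  0.661 0.576]
red [393 150  14  13 119] [ 0.513 -0.21   0.16 ] [ 0.503 -0.355  0.025] [ 0.628 -0.199  0.169]
red [249 288  19  19 231] [0.429 0.364 0.161] [0.418 0.344 0.097] [0.469 0.374 0.168]
```

View pics/s3.png

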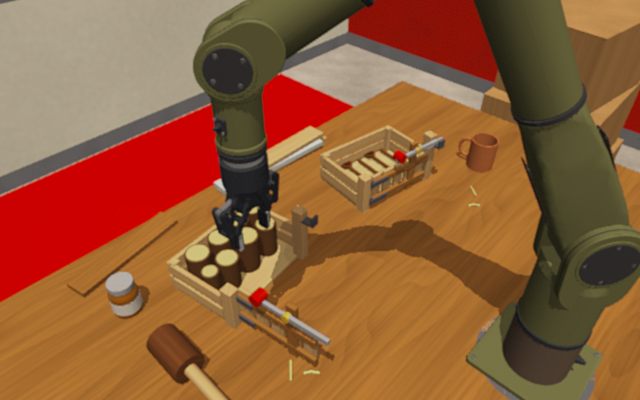

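The gate stands open about 90 degrees, with the knob at (258,298) and the bar out to (327,342). The spoon pen's knob is still at (400,156), its original place. The arm is clear, so I'll hand in.

```bash
python3 -c "
from rig import manip
print(manip.hand_in())"
```

```text
the job is handed in; nothing more can be done
None
```

The billet pen's gate is unlatched and standing open at about 90 degrees, the spoon pen's gate is still shut, and I handed the job in at about 8.6 s with the arm clear; no verdict came back.

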